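# Set the welder's blank step selector by counting clicks

### The job

Set the welder's step selector, the bar-shaped knob on the grey control box whose markings are long gone: turn it anticlockwise until it reaches its end stop, without forcing the stop, then clockwise exactly three clicks. Leave it resting in that third click, let go of it, and only then push the black output slide on the same box all the way over, away from the robot. Leave the loose nut on the box and the spanner beside it where they lie.

Things in the scene. Friction and masses are not known exactly. Their poses are not given: they have to be found in the camera images.
- ctrlbox: The welder's control box: grey sheet steel, 220 mm (x) by 300 mm (y) by 60 mm high, fixed to the bench. Origin under its centre; x points away from the robot, give or take its yaw, y left, z up. On top: the selector at x 0, y +75 mm; the output slide at y -85 mm; and, not used, a small round knob (26 mm across, 18 mm high) at x +72, y +5 mm and a 14 mm lamp at x -75, y -12 mm.
- selector_grip (a point): Grip point of the selector's black bar, on its axis of turning, 16 mm below the bar's top. The bar is 46 mm long, 14 mm thick, 38 mm high, on a round skirt 48 mm across, 5 mm high. The frame turns with the bar: x along its length, y through its thickness, z up. The bar is alike both ways round and was fitted at any angle: its angle alone does not tell the setting, only how far it has turned.
- selector_axis (a point): Centre of the flat top of the selector's fixed round grey housing (76 mm across, top 84 mm above the bench), 26 mm below the grip point; axes as the control box's. The selector has six positions 30 degrees (0.524 rad) apart and starts 1 to 4 clicks clockwise from the first. Turned out of a position it resists with up to about 0.16 N m, gives way about halfway, then pulls itself on into the next.
- end_stop (a point): The selector's anticlockwise end stop, hidden in the housing (this point: under the housing's centre, on the box; axes as the box's). Sprung: met about 3 degrees past the first position, where the resistance soon passes 0.35 N m and grows on. The stop is forced when the bar is pushed over 12 degrees past the first position. Let go, the bar springs back into the first position: count from there.
- wiper (a joint): Travel (m) of the contact wiper inside the closed selector housing, driven by the selector: 0 in the first position, +0.000004 (0.004 mm) for each click clockwise, negative when the end stop is pushed in. It is what the setting is judged by, but it is far smaller than the noise of its reading, so it cannot be used to tell the clicks.
- onslide (a joint): Travel (m) of the output slide: 0 off (nearer the robot), 0.040 fully over to the far side (along the control box's +x). It needs about 3 N to move and stays where it is left.
- onslide_top (a point): Centre of the top of the output slide's black grip, which is 20 mm long in the direction of travel, 28 mm across and 40 mm high, standing on an aluminium track (90 mm by 40 mm, 14 mm high) on the control box. The top is 114 mm above the bench. The point travels with the grip.
- bignut: thick round steel collar nut, 38 mm across, 16 mm high, lying loose on top of the control box; origin under its centre. A bystander.
- spanner: steel spanner, 200 mm long, 8 mm thick, lying on the bench beside the control box; origin at its middle, on the bench. A bystander.

How it is judged:
By the outcome, as a careful person would: the job done as asked, in the order asked, and still so for the second after the job is handed in, with the robot touching nothing.
It also fails if it takes over 72 s, if anything falls off the work surface, if the arm or the gripper's body presses on something with over 40 N, if the wrist force passes 120 N, or if a joint passes its speed limit or range.

### The arm

A 6-joint arm with a two-finger parallel gripper is mounted at the origin on the work surface. World frame = base frame: x ahead of the robot, y to its left, z up, the work surface at z = 0. Lengths are in mm, angles in rad, forces in N, time in s.
With the tool pointing down it reaches from about 300 to 825 mm from the base axis. Payload 5.4 kg.
Tool frame: the origin (TCP) lies on the centre line of the jaws, within the pads' length; the fingertips stand 14 mm ahead of it and the grasp point (between the pads) lies 5 mm behind it; z points along the fingers, y is the line along which they close (so a half turn about z gives the same grasp; the last joint's range is limited). The gripper opens to 92 mm and grips with 3 to 60 N. Pads are 20 mm wide; open, the fingers measure 128 mm over their backs; the gripper's body (75 mm by 189 mm) begins 69 mm behind the grasp point.
Start: joints at [-0.21, 0.158, 1.597, -0, 1.386, -0.21], TCP at [574.983, -0.018, 199.301] pointing down, gripper open.
Joint ranges: [-2.91, 2.91], [-0.94, 2.29], [0.18, 2.7], [-1.29, 4.43], [0.17, 2.64], [-3, 3]. Speed limits (rad/s): [2.57, 2.57, 3.14, 3.14, 3.14, 3.14].

### API

Orientations are given as a 3x3 rotation matrix whose columns are the frame's x, y, z axes.
In Python, from station import sensors, optics, env gives the robot as it stands.
- The arm moves only by the tool move_arm, never from a script. Its argument "series" is a list of rows, each a list of 3 entries, a list of its own where there are three numbers: the turn, a rotation vector about the tool's x, y, z in degrees, then the shift along the tool's x, y, z in m, then the closure, from -1 (fully open) to 1 (shut). In form: [[[wx, wy, wz], [x, y, z], jaw], ...]. A call has 1 to 10 rows; each row is the pose to reach, as a shift and turn from the pose commanded when the call began, along the tool's axes at that moment; what a row does not reach only later rows make up. A row lasts 1/12 s, in which the tool goes at most 41.7 mm and 7.16 degrees, less where a joint would pass 70% of its speed; a pose out of reach is approached as far as the arm can. A call with a gripper value outside its range is refused whole. The fingers move at their own pace and stop on an object; the grip force is fixed at half the most. Time passes only in rows, so rows that repeat a pose let the fingers close. It gives the time, the measured TCP pose, the force, the opening and the grip force at its end, in the units of the state.
- sensors.get_obs(): the state, without advancing time (a new reading comes with each control period).
- optics.capture(name): name is "scene" or "side" or "wrist"; returns a dict with "img" (400x640x3 uint8, red, green, blue), "z_map" (400x640 float32, mm along the optical axis (not along the pixel's ray), 0 where there is no reading), "fx", "fy", "cx", "cy" (pixels), "world_from_camera" (4x4, takes a point from camera to world coordinates); the wrist camera has in their place "T_tool_cam" (4x4, takes a point from camera to tool coordinates, whose origin is the TCP and whose axes are the flange's). Camera axes: x right, y down, z forward; pixel columns grow to the right and rows downward; lengths in mm; the calibration is good to about 2 mm. A picture is of the moment at which its call begins: read the wrist's pose just before it.
- env.close_job(): hands the job in; it is judged then, once.
The state is a dict: "time": time; "joint_positions": joint angles; "qvel": joint speeds; "joint_torque": joint torques, N m; "tool_pos": TCP position; "orientation": TCP orientation; "force": force on the tool from outside, world axes, zero at the start; "torque": the same for the moment, N m; "grip_width": finger opening in mm; "finger_force": force on a finger pad.
Only numpy, scipy, OpenCV 4.12 (cv2) and the standard library are available. Lean on these libraries where they do the work, as an engineer would, in place of code of your own. Each camera call takes 0.05 s, during which the arm holds its last target. There are 200 camera calls.

## Working session

There is one attempt and no reset: what is moved stays moved. The work goes in short steps, Python scripts to look and compute and a tool call to move; the robot and the scene stay as the last step left them, time stands still between calls to the robot, and variables do not carry over. Pictures are saved under pics/ and viewed, at most 10 in all, crops included, and the job is handed in when it is done.

Besides the shell and the picture viewer there is one more tool, called as name([rows], argument=value, ...), one row to a line, values as JSON. move_arm: Moves the arm, as the interface text tells. Its arguments: {"type":"object","properties":{"series":{"type":"array"}},"required":["series"]}

```bash
mkdir -p pics; ls
python3 - <<'E'
from station import sensors, optics, env
import cv2,pickle
o=sensors.get_obs();print(o)
d={}
for n in("scene","side","wrist"):
    c=optics.capture(n);d[n]=c
    print(n,c["fx"],c["cx"],c["cy"])
pickle.dump((o,d),open("a.pkl","wb"))
import numpy as np
cv2.imwrite("pics/scene.png",d["scene"]["img"][:,:,::-1]);cv2.imwrite("pics/wrist.png",d["wrist"]["img"][:,:,::-1])
print(d["scene"]["world_from_camera"],d["wrist"]["T_tool_cam"])
E
```

```text
pics
{'time': 0.0, 'joint_positions': array([-2.10108525e-01,  1.59045686e-01,  1.59824055e+00,  4.50189389e-06,
        1.38620355e+00, -2.10060580e-01]), 'qvel': array([ 0.00286055, -0.00027949,  0.00053791,  0.00054733, -0.00131538,
       -0.00012273]), 'joint_torque': array([ 4.79022274e-04, -3.85570908e+01, -3.22103977e+01,  7.00944406e-02,
        3.78346047e-02, -1.56143192e-04]), 'tool_pos': array([5.74337302e+02, 1.16805182e-01, 1.98316686e+02]), 'orientation': array([[ 4.91466080e-05,  9.99998279e-01, -1.85448280e-03],
       [ 9.99999919e-01, -4.84048861e-05,  4.00004325e-04],
       [ 3.99913871e-04, -1.85450230e-03, -9.99998200e-01]]), 'force': array([-0.79024907,  0.64955752, -0.00214069]), 'torque': array([-0.02472014, -0.02950121, -0.00132227]), 'finger_force': 0.0, 'grip_width': 91.79061022821259}
scene 436.51076006641904 326.8614226569713 205.9161406953906
side 432.22365926523497 323.38980199058926 194.23350509489993
wrist 350.7464615194993 322.4901962546455 196.2117883980279
[[-1.57512168e-01  6.03281574e-01 -7.81819199e-01  1.10013809e+03]
 [ 9.87393922e-01  8.37118222e-02 -1.34333817e-01  1.47875753e+02]
 [-1.55936068e-02 -7.93122736e-01 -6.08862190e-01  5.40316583e+02]
 [ 0.00000000e+00  0.00000000e+00  0.00000000e+00  1.00000000e+00]] [[-2.77554036e-04 -9.59073698e-01 -2.83156430e-01  7.98548686e+01]
 [ 9.99999704e-01 -4.69577653e-04  6.10283234e-04  1.00085918e+00]
 [-7.18270531e-04 -2.83156177e-01  9.59073544e-01 -1.85021077e+02]
 [ 0.00000000e+00  0.00000000e+00  0.00000000e+00  1.00000000e+00]]
```

View pics/scene.png

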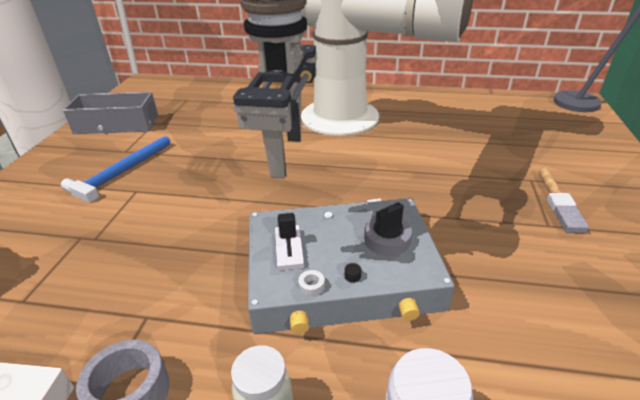

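View pics/wrist.png

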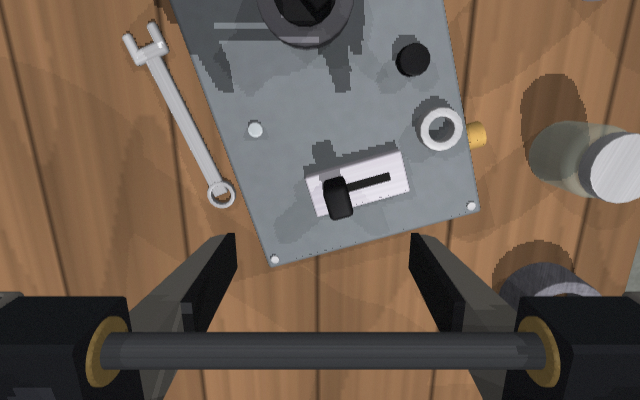

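The scene view shows the box with the slide grip (287,225), the selector bar (388,218), the nut (312,282) and the round knob (352,272). The wrist view shows the slide (337,197), lamp (255,129), nut (440,129) and spanner at left (180,120). Next I measure from depth.

```bash
cat > h.py <<'E'
import numpy as np, cv2
from station import sensors, optics, env
def cloud(c,o):
    if "world_from_camera" in c: T=c["world_from_camera"]
    else:
        W=np.eye(4);W[:3,:3]=o["orientation"];W[:3,3]=o["tool_pos"];T=W@c["T_tool_cam"]
    v,u=np.mgrid[:400,:640]; z=c["z_map"]
    P=np.stack([(u-c["cx"])/c["fx"]*z,(v-c["cy"])/c["fy"]*z,z],-1)@T[:3,:3].T+T[:3,3]
    P[z==0]=np.nan
    return P
E
python3 - <<'E'
from h import *
import pickle
o,d=pickle.load(open("a.pkl","rb"))
for n in("scene","wrist","side"):
    P=cloud(d[n],o);g=d[n]["img"].max(-1)
    b=(P[...,0]>420)&(P[...,0]<800)&(P[...,1]<350)&(P[...,1]>-60)
    top=(b&(abs(P[...,2]-60)<6)).astype('u1')
    r=cv2.minAreaRect(np.float32(P[top>0][:,:2]));print(n,"box",r, np.median(P[top>0][:,2]))
    for lo,hi in((92,135),):
        m=(b&(g<70)&(P[...,2]>lo)&(P[...,2]<hi)).astype('u1')
        k,l,s,c=cv2.connectedComponentsWithStats(m)
        for i in range(1,k):
            if s[i,4]>25:
                q=P[l==i]; zt=np.percentile(q[:,2],90); q=q[q[:,2]>zt-6]
                print(n,c[i],s[i,4],zt,cv2.minAreaRect(np.float32(q[:,:2])))
E
```

```text
scene box ((582.87353515625, 81.10183715820312), (222.56614685058594, 299.2429504394531), 16.79709243774414) 60.910080356733545
scene [388.51299827 217.02599653] 577 127.08520081014828 ((562.9563598632812, 153.07217407226562), (13.359853744506836, 45.04318618774414), 39.99267578125)
scene [286.24163569 222.20817844] 269 115.71211378776545 ((589.7921752929688, -5.220215797424316), (15.65365982055664, 24.981090545654297), 19.500686645507812)
wrist box ((623.3982543945312, 46.99979019165039), (353.15423583984375, 213.92308044433594), 0.019570840522646904) 59.599054326614066
wrist [317.50593824   7.55819477] 421 125.79461194655784 ((572.3259887695312, 135.43055725097656), (7.3879218101501465, 16.08133316040039), 88.35884094238281)
wrist [337.33295455 199.66704545] 880 114.72766669292518 ((587.8623046875, -5.3820037841796875), (19.606609344482422, 26.73639488220215), 16.387897491455078)
side box ((650.4263305664062, 102.75982666015625), (364.7119445800781, 300.7535400390625), 16.347627639770508) 59.10265738269072
side [301.2244898 174.5255102] 196 114.10538454097525 ((585.5555419921875, -4.475881576538086), (20.22450828552246, 28.23269271850586), 18.42966079711914)
side [271.3803681  241.56134969] 326 126.03201880491417 ((560.292724609375, 153.61724853515625), (13.867148399353027, 48.03955841064453), 41.59537887573242)
```

move_arm([
  [[0,0,-7],[0.026,-0.002,0],-1],
  [[0,0,-14],[0.052,-0.005,0],-1],
  [[0,0,-21],[0.078,-0.007,0],-1],
  [[0,0,-28],[0.104,-0.009,0],-1],
  [[0,0,-35],[0.13,-0.011,0],-1],
  [[0,0,-41],[0.153,-0.0135,0],-1],
  [[0,0,-41],[0.153,-0.0135,0.02],-1],
  [[0,0,-41],[0.153,-0.0135,0.04],-1],
  [[0,0,-41],[0.153,-0.0135,0.04],-1],
  [[0,0,-41],[0.153,-0.0135,0.04],-1],
])

```text
time: 0.98
tool_pos: [560.3, 152.9, 158.1]
orientation: [[-0.656, 0.755, -0.003], [0.755, 0.656, -0.0], [0.002, -0.003, -1.0]]
force: [0.2, -0.4, 0.1]
grip_width: 91.7
finger_force: 0.0
```

```bash
cat >> h.py <<'E'
def bar(views=("wrist","scene","side"),save=None):
    """bar-top pose from each view: centre, long-axis angle (deg, world, mod 180)"""
    for n in views:
        o=sensors.get_obs(); c=optics.capture(n); P=cloud(c,o); g=c["img"].max(-1)
        m=(np.hypot(P[...,0]-561.5,P[...,1]-153)<32)&(g<75)&(P[...,2]>119)&(P[...,2]<132)
        if save: cv2.imwrite(f"pics/{save}_{n}.png",c["img"][:,:,::-1])
        if m.sum()<20: print(n,"few",m.sum()); continue
        q=np.float32(P[m][:,:2]); (x,y),(w,h),a=cv2.minAreaRect(q)
        print(n,m.sum(),"c %.1f %.1f size %.1f %.1f long %.1f"%(x,y,w,h,(a if w>h else a+90)%180))
    R=o["orientation"];print("t %.2f"%o["time"],"tcp",o["tool_pos"].round(1),"yaw_y %.1f"%np.degrees(np.arctan2(R[1,1],R[0,1])),"q6 %.2f"%o["joint_positions"][5],"Tz",o["torque"].round(3),"F",o["force"].round(1),"w %.1f"%o["grip_width"])
E
python3 -c "
from h import *
bar(save='p1')"
```

```text
wrist 1373 c 561.4 153.0 size 13.4 45.9 long 131.4
scene 206 c 563.5 153.3 size 11.9 44.0 long 130.3
side 219 c 559.4 154.8 size 13.7 45.8 long 131.5
t 1.08 tcp [562.1 152.8 160.4] yaw_y 41.0 q6 -0.66 Tz [ 0.037 -0.05   0.029] F [0.1 0.  1.2] w 91.7
```

View pics/p1_wrist.png

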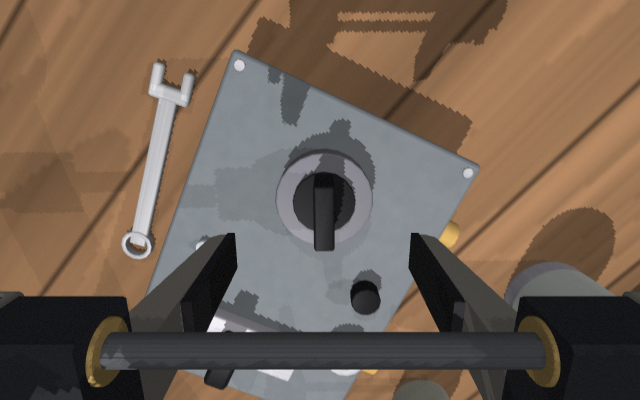

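Bar upright at (324,215), midway between the fingers and aligned with them. Descend and grip.

move_arm([
  [[0,0,0],[0,0,0.025],-1],
  [[0,0,0],[0,0,0.05],-1],
  [[0,0,0],[0,0,0.05],-1],
  [[0,0,0],[0,0,0.05],1],
  [[0,0,0],[0,0,0.05],1],
  [[0,0,0],[0,0,0.05],1],
  [[0,0,0],[0,0,0.05],1],
  [[0,0,0],[0,0,0.05],1],
  [[0,0,0],[0,0,0.05],1],
  [[0,0,0],[0,0,0.05],1],
])

```text
time: 1.97
tool_pos: [561.7, 153.0, 109.7]
orientation: [[-0.656, 0.755, 0.001], [0.755, 0.656, 0.0], [-0.0, 0.0, -1.0]]
force: [1.0, 0.6, -0.2]
grip_width: 47.4
finger_force: 0.0
```

```bash
python3 -c "
from h import *
bar()"
```

```text
wrist 2290 c 560.2 156.2 size 52.4 46.3 long 79.0
scene 171 c 563.3 145.6 size 49.2 29.6 long 4.1
side 236 c 558.3 157.3 size 42.0 43.4 long 171.3
t 2.07 tcp [561.5 153.  109.4] yaw_y 41.0 q6 -0.66 Tz [ 0.059 -0.104  0.022] F [ 0.9  0.1 -0. ] w 39.2
```

move_arm([
  [[0,0,0],[0,0,0],1],
  [[0,0,0],[0,0,0],1],
  [[0,0,0],[0,0,0],1],
  [[0,0,0],[0,0,0],1],
  [[0,0,0],[0,0,0],1],
  [[0,0,0],[0,0,0],1],
  [[0,0,0],[0,0,0],1],
])

```text
time: 2.7
tool_pos: [561.3, 152.8, 109.2]
orientation: [[-0.656, 0.755, -0.001], [0.755, 0.656, -0.0], [0.0, -0.001, -1.0]]
force: [-2.5, -1.8, 1.1]
grip_width: 11.7
finger_force: 30.0
```

```bash
cat >> h.py <<'E'
def st():
    o=sensors.get_obs();R=o["orientation"];print("t %.2f"%o["time"],"tcp",o["tool_pos"].round(1),"yaw_y %.1f"%np.degrees(np.arctan2(R[1,1],R[0,1])),"q6 %.2f"%o["joint_positions"][5],"T",o["torque"].round(3),"F",o["force"].round(1),"w %.1f"%o["grip_width"],"ff %.1f"%o["finger_force"])
E
python3 -c "
from h import *
st()"
```

```text
t 2.70 tcp [561.3 152.8 109.2] yaw_y 41.0 q6 -0.66 T [-0.23   0.305  0.01 ] F [-2.5 -1.8  1.1] w 11.7 ff 30.0
```

move_arm([
  [[0,0,-3],[0,0,0],1],
  [[0,0,-7],[0,0,0],1],
  [[0,0,-7],[0,0,0],1],
  [[0,0,-7],[0,0,0],1],
])

```text
time: 3.03
tool_pos: [561.3, 152.9, 109.2]
orientation: [[-0.742, 0.671, -0.001], [0.671, 0.742, -0.0], [0.0, -0.0, -1.0]]
force: [-1.3, -1.7, 1.6]
grip_width: 12.7
finger_force: 30.0
```

```bash
python3 -c "
from h import *
st()"
```

```text
t 3.03 tcp [561.3 152.9 109.2] yaw_y 47.9 q6 -0.78 T [-0.249  0.276 -0.083] F [-1.3 -1.7  1.6] w 12.7 ff 30.0
```

move_arm([
  [[0,0,-5],[0,0,0],1],
  [[0,0,-10],[0,0,0],1],
  [[0,0,-15],[0,0,0],1],
  [[0,0,-19],[0,0,0],1],
  [[0,0,-23],[0,0,0],1],
  [[0,0,-23],[0,0,0],1],
  [[0,0,-23],[0,0,0],1],
])

```text
time: 3.62
tool_pos: [561.4, 153.1, 109.2]
orientation: [[-0.945, 0.328, -0.0], [0.328, 0.945, 0.0], [0.0, 0.0, -1.0]]
force: [-1.9, -1.1, 0.2]
grip_width: 12.6
finger_force: 30.0
```

```bash
python3 -c "
from h import *
st()"
```

```text
t 3.62 tcp [561.4 153.1 109.2] yaw_y 70.8 q6 -1.18 T [-0.075  0.166  0.098] F [-1.9 -1.1  0.2] w 12.6 ff 30.0
```

move_arm([
  [[0,0,-2],[0,0,0],1],
  [[0,0,-4],[0,0,0],1],
  [[0,0,-6],[0,0,0],1],
  [[0,0,-6],[0,0,0],1],
  [[0,0,-6],[0,0,0],1],
])

```text
time: 4.03
tool_pos: [561.4, 153.2, 109.2]
orientation: [[-0.974, 0.228, -0.0], [0.228, 0.974, 0.0], [0.0, 0.0, -1.0]]
force: [-1.2, -0.4, 0.0]
grip_width: 12.4
finger_force: 30.1
```

```bash
python3 -c "
from h import *
st()"
```

```text
t 4.03 tcp [561.4 153.2 109.2] yaw_y 76.8 q6 -1.28 T [ 0.107  0.185 -0.096] F [-1.2 -0.4  0. ] w 12.4 ff 30.1
```

move_arm([
  [[0,0,-1.5],[0,0,0],1],
  [[0,0,-3],[0,0,0],1],
  [[0,0,-3],[0,0,0],1],
])

```text
time: 4.28
tool_pos: [561.5, 153.2, 109.3]
orientation: [[-0.985, 0.175, 0.0], [0.175, 0.985, 0.0], [0.0, 0.0, -1.0]]
force: [-1.3, 0.7, 0.7]
grip_width: 12.4
finger_force: 30.1
```

```bash
python3 -c "
from h import *
st();bar(('wrist',),save='g1')"
```

```text
t 4.28 tcp [561.5 153.2 109.3] yaw_y 79.9 q6 -1.34 T [ 0.116  0.186 -0.054] F [-1.3  0.7  0.7] w 12.4 ff 30.1
wrist 2147 c 560.9 155.4 size 45.6 33.1 long 11.5
t 4.28 tcp [561.5 153.2 109.3] yaw_y 79.9 q6 -1.34 Tz [ 0.116  0.186 -0.054] F [-1.3  0.7  0.7] w 12.4
```

View pics/g1_wrist.png

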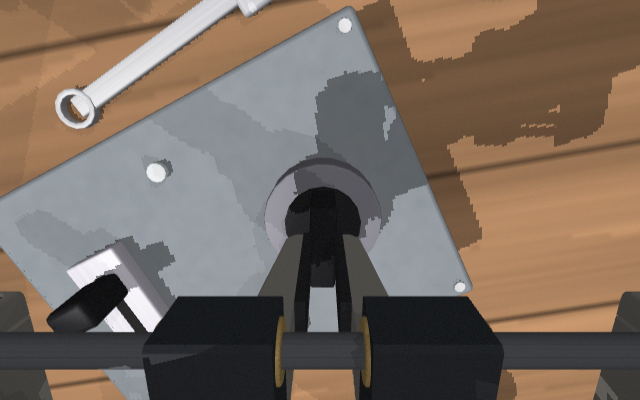

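The bar sits straight between the fingers (col 323, rows 187–285), so there is no visible slip. No stop here, so I'll go on one click.

move_arm([
  [[0,0,-5],[0,0,0],1],
  [[0,0,-10],[0,0,0],1],
  [[0,0,-15],[0,0,0],1],
  [[0,0,-18],[0,0,0],1],
  [[0,0,-21],[0,0,0],1],
  [[0,0,-21],[0,0,0],1],
])

```text
time: 4.83
tool_pos: [561.4, 153.4, 109.2]
orientation: [[-0.982, -0.191, -0.0], [-0.191, 0.982, 0.001], [-0.0, 0.001, -1.0]]
force: [-1.2, 0.7, 0.8]
grip_width: 12.6
finger_force: 30.0
```

```bash
python3 -c "
from h import *
st()"
```

```text
t 4.83 tcp [561.4 153.4 109.2] yaw_y 101.0 q6 -1.70 T [0.329 0.15  0.006] F [-1.2  0.7  0.8] w 12.6 ff 30.0
```

move_arm([
  [[0,0,-1.5],[0,0,0],1],
  [[0,0,-3],[0,0,0],1],
  [[0,0,-3],[0,0,0],1],
])

```text
time: 5.08
tool_pos: [561.4, 153.4, 109.3]
orientation: [[-0.971, -0.24, -0.0], [-0.24, 0.971, 0.001], [-0.0, 0.001, -1.0]]
force: [-1.2, 2.2, -1.5]
grip_width: 12.2
finger_force: 30.1
```

```bash
python3 -c "
from h import *
st()"
```

```text
t 5.08 tcp [561.4 153.4 109.3] yaw_y 103.9 q6 -1.75 T [ 0.502  0.201 -0.077] F [-1.2  2.2 -1.5] w 12.2 ff 30.1
```

move_arm([
  [[0,0,-1.5],[0,0,0],1],
  [[0,0,-3],[0,0,0],1],
  [[0,0,-3],[0,0,0],1],
])

```text
time: 5.33
tool_pos: [561.4, 153.4, 109.3]
orientation: [[-0.957, -0.29, -0.0], [-0.29, 0.957, 0.001], [-0.0, 0.001, -1.0]]
force: [-1.4, 1.9, 0.3]
grip_width: 12.2
finger_force: 30.2
```

```bash
python3 -c "
from h import *
st()"
```

```text
t 5.33 tcp [561.4 153.4 109.3] yaw_y 106.9 q6 -1.81 T [ 0.537  0.148 -0.165] F [-1.4  1.9  0.3] w 12.2 ff 30.2
```

move_arm([
  [[0,0,-1.5],[0,0,0],1],
  [[0,0,-1.5],[0,0,0],1],
])

```text
time: 5.5
tool_pos: [561.4, 153.4, 109.3]
orientation: [[-0.949, -0.315, -0.0], [-0.315, 0.949, 0.001], [-0.0, 0.001, -1.0]]
force: [-1.4, 3.7, 0.2]
grip_width: 12.6
finger_force: 30.4
```

```bash
python3 -c "
from h import *
st()"
```

```text
t 5.50 tcp [561.4 153.4 109.3] yaw_y 108.4 q6 -1.83 T [ 0.624  0.171 -0.254] F [-1.4  3.7  0.2] w 12.6 ff 30.4
```

move_arm([
  [[0,0,-1],[0,0,0],1],
  [[0,0,-1],[0,0,0],1],
])

```text
time: 5.67
tool_pos: [561.5, 153.3, 109.3]
orientation: [[-0.943, -0.333, -0.0], [-0.333, 0.943, 0.001], [-0.0, 0.001, -1.0]]
force: [-2.0, 3.5, -0.4]
grip_width: 12.2
finger_force: 30.6
```

```bash
python3 -c "
from h import *
st()"
```

```text
t 5.67 tcp [561.5 153.3 109.3] yaw_y 109.5 q6 -1.85 T [ 0.721  0.213 -0.299] F [-2.   3.5 -0.4] w 12.2 ff 30.6
```

Torque passes 0.3 N m, well above the detent's 0.16, so this is the end stop. Back to the detent, let go, and look.

move_arm([
  [[0,0,3],[0,0,0],1],
  [[0,0,6],[0,0,0],1],
  [[0,0,8],[0,0,0],1],
  [[0,0,8],[0,0,0],-1],
  [[0,0,8],[0,0,0],-1],
  [[0,0,8],[0,0,0],-1],
  [[0,0,8],[0,0,0],-1],
  [[0,0,8],[0,0,0],-1],
  [[0,0,8],[0,0,0],-1],
  [[0,0,8],[0,0,0],-1],
])

```text
time: 6.5
tool_pos: [561.6, 152.9, 109.4]
orientation: [[-0.98, -0.199, 0.0], [-0.199, 0.98, -0.0], [-0.0, -0.0, -1.0]]
force: [-0.6, -0.1, 0.7]
grip_width: 57.0
finger_force: 0.0
```

```bash
python3 -c "
from h import *
bar(save='e1')"
```

```text
wrist 2375 c 561.0 153.2 size 45.3 61.5 long 102.8
scene 193 c 565.0 155.6 size 51.6 41.2 long 68.5
side 157 c 551.6 141.4 size 39.5 31.0 long 88.4
t 6.60 tcp [561.5 152.9 109.3] yaw_y 101.5 q6 -1.71 Tz [ 0.117 -0.057 -0.015] F [ 0.1 -0.1  0.7] w 64.9
```

View pics/e1_wrist.png

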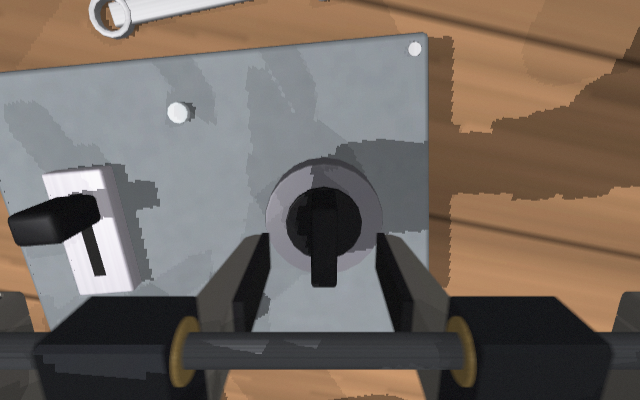

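The bar is upright at (323,245), in line with the open fingers. Measuring its angle with a tighter mask.

```bash
sed -i 's/<32)/<25.5)/' h.py; python3 -c "
from h import *
bar()"
```

```text
wrist 2143 c 561.0 152.9 size 45.1 14.0 long 11.3
scene 186 c 563.7 152.6 size 42.7 13.0 long 11.5
side 151 c 551.8 152.7 size 29.6 14.4 long 11.4
t 6.75 tcp [561.5 153.  109.3] yaw_y 101.5 q6 -1.71 Tz [ 0.151 -0.071 -0.013] F [-0.6  0.  -0.2] w 76.8
```

Exactly two clicks turned (131.4° → 11.4°). It rests in the first position. Regrip and turn three clicks (90°) clockwise.

move_arm([
  [[0,0,0],[0,0,0],1],
  [[0,0,0],[0,0,0],1],
  [[0,0,0],[0,0,0],1],
  [[0,0,0],[0,0,0],1],
  [[0,0,0],[0,0,0],1],
  [[0,0,0],[0,0,0],1],
  [[0,0,0],[0,0,0],1],
  [[0,0,0],[0,0,0],1],
  [[0,0,0],[0,0,0],1],
  [[0,0,0],[0,0,0],1],
])

```text
time: 7.63
tool_pos: [561.5, 153.0, 109.3]
orientation: [[-0.98, -0.199, 0.0], [-0.199, 0.98, -0.0], [-0.0, -0.0, -1.0]]
force: [-0.7, -0.2, 1.1]
grip_width: 18.2
finger_force: 0.0
```

move_arm([
  [[0,0,0],[0,0,0],1],
  [[0,0,0],[0,0,0],1],
  [[0,0,0],[0,0,0],1],
])

```text
time: 7.88
tool_pos: [561.4, 153.3, 109.3]
orientation: [[-0.98, -0.199, -0.0], [-0.199, 0.98, 0.001], [-0.0, 0.001, -1.0]]
force: [0.1, 1.1, -0.4]
grip_width: 12.4
finger_force: 30.0
```

move_arm([
  [[0,0,5],[0,0,0],1],
  [[0,0,10],[0,0,0],1],
  [[0,0,15],[0,0,0],1],
  [[0,0,20],[0,0,0],1],
  [[0,0,25],[0,0,0],1],
  [[0,0,30],[0,0,0],1],
  [[0,0,30],[0,0,0],1],
])

```text
time: 8.47
tool_pos: [561.4, 153.0, 109.3]
orientation: [[-0.948, 0.319, -0.0], [0.319, 0.948, -0.0], [0.0, -0.0, -1.0]]
force: [0.1, 0.1, 0.7]
grip_width: 12.3
finger_force: 30.0
```

```bash
python3 -c "
from h import *
st()"
```

```text
t 8.47 tcp [561.4 153.  109.3] yaw_y 71.4 q6 -1.19 T [ 0.189 -0.02   0.014] F [0.1 0.1 0.7] w 12.3 ff 30.0
```

move_arm([
  [[0,0,6],[0,0,0],1],
  [[0,0,12],[0,0,0],1],
  [[0,0,18],[0,0,0],1],
  [[0,0,24],[0,0,0],1],
  [[0,0,30],[0,0,0],1],
  [[0,0,30],[0,0,0],1],
])

```text
time: 8.97
tool_pos: [561.2, 152.7, 109.3]
orientation: [[-0.663, 0.749, -0.001], [0.749, 0.663, -0.001], [0.0, -0.001, -1.0]]
force: [-1.1, 0.0, 1.0]
grip_width: 12.4
finger_force: 30.0
```

move_arm([
  [[0,0,6],[0,0,0],1],
  [[0,0,12],[0,0,0],1],
  [[0,0,18],[0,0,0],1],
  [[0,0,24],[0,0,0],1],
  [[0,0,30],[0,0,0],1],
  [[0,0,30],[0,0,0],1],
  [[0,0,30],[0,0,0],1],
])

```text
time: 9.55
tool_pos: [560.9, 152.6, 109.2]
orientation: [[-0.205, 0.979, -0.001], [0.979, 0.205, -0.001], [-0.001, -0.002, -1.0]]
force: [-4.0, -2.0, 2.4]
grip_width: 12.6
finger_force: 30.0
```

move_arm([
  [[0,0,0],[0,0,0],-1],
  [[0,0,0],[0,0,0],-1],
  [[0,0,0],[0,0,0],-1],
  [[0,0,0],[0,0,0],-1],
  [[0,0,0],[0,0,0],-1],
  [[0,0,0],[0,0,0],-1],
  [[0,0,0],[0,0,0],-1],
  [[0,0,0],[0,0,-0.02],-1],
  [[0,0,0],[0,0,-0.05],-1],
  [[0,0,0],[0,0,-0.05],-1],
])

```text
time: 10.38
tool_pos: [565.0, 153.3, 165.3]
orientation: [[-0.2, 0.98, 0.01], [0.98, 0.2, 0.001], [-0.001, 0.01, -1.0]]
force: [1.2, -0.4, 1.2]
grip_width: 76.7
finger_force: 0.0
```

```bash
python3 -c "
from h import *
bar()"
```

```text
wrist 1279 c 561.3 153.6 size 13.5 44.6 long 101.6
scene 219 c 563.5 152.3 size 11.9 43.6 long 100.1
side 232 c 559.7 153.6 size 14.3 47.4 long 101.3
t 10.48 tcp [562.7 153.1 160.9] yaw_y 11.5 q6 -0.14 Tz [ 0.027 -0.015  0.017] F [0.4 0.8 0. ] w 85.1
```

The bar turned 90° clockwise (11.4° → 101.5°), so it is in the third click and released. Now the slide: move above its near side with the fingers closing.

move_arm([
  [[0,0,0],[0,0,-0.015],-1],
  [[0,0,-2],[-0.033,-0.01,-0.015],1],
  [[0,0,-4],[-0.066,-0.02,-0.015],1],
  [[0,0,-5.5],[-0.099,-0.03,-0.015],1],
  [[0,0,-5.5],[-0.132,-0.04,-0.015],1],
  [[0,0,-5.5],[-0.165,-0.05,-0.015],1],
  [[0,0,-5.5],[-0.165,-0.05,0],1],
  [[0,0,-5.5],[-0.165,-0.05,0],1],
  [[0,0,-5.5],[-0.165,-0.05,0],1],
  [[0,0,-5.5],[-0.165,-0.05,0],1],
])

```text
time: 11.37
tool_pos: [544.9, -17.7, 158.7]
orientation: [[-0.293, 0.956, -0.002], [0.956, 0.293, 0.001], [0.001, -0.001, -1.0]]
force: [-0.8, 0.6, 0.4]
grip_width: 34.2
finger_force: 0.0
```

move_arm([
  [[0,0,0],[0,0,0],1],
  [[0,0,0],[0,0,0],1],
  [[0,0,0],[0,0,0],1],
  [[0,0,0],[0,0,0],1],
  [[0,0,0],[0,0,0],1],
])

```text
time: 11.78
tool_pos: [545.5, -18.4, 159.5]
orientation: [[-0.293, 0.956, 0.0], [0.956, 0.293, -0.0], [-0.0, 0.0, -1.0]]
force: [-0.1, -0.1, 0.5]
grip_width: 1.3
finger_force: 0.0
```

```bash
cat >> h.py <<'E'
def slide(save=None):
    for n in("wrist","scene","side"):
        o=sensors.get_obs(); c=optics.capture(n); P=cloud(c,o); g=c["img"].max(-1)
        if save: cv2.imwrite(f"pics/{save}_{n}.png",c["img"][:,:,::-1])
        m=((P[...,0]>570)&(P[...,0]<650)&(abs(P[...,1])<35)&(g<75)&(P[...,2]>108)&(P[...,2]<118)).astype('u1')
        k,l,s,_=cv2.connectedComponentsWithStats(m)
        if k>1:
            q=np.float32(P[l==1+s[1:,4].argmax()][:,:2]);print(n,len(q),cv2.minAreaRect(q))
    st()
E
python3 -c "
from h import *
slide('s1')"
```

```text
wrist 1047 ((587.6373901367188, -5.403278350830078), (20.077871322631836, 26.814115524291992), 17.32088279724121)
scene 144 ((590.57470703125, -4.504793167114258), (15.732422828674316, 24.790491104125977), 13.778148651123047)
side 124 ((585.4937744140625, -4.226606369018555), (20.3016414642334, 28.103614807128906), 20.586767196655273)
t 11.93 tcp [545.4 -18.6 159.4] yaw_y 17.0 q6 -0.55 T [ 0.004 -0.003 -0.04 ] F [ 1.2 -0.2 -0.3] w 0.5 ff 0.0
```

View pics/s1_wrist.png

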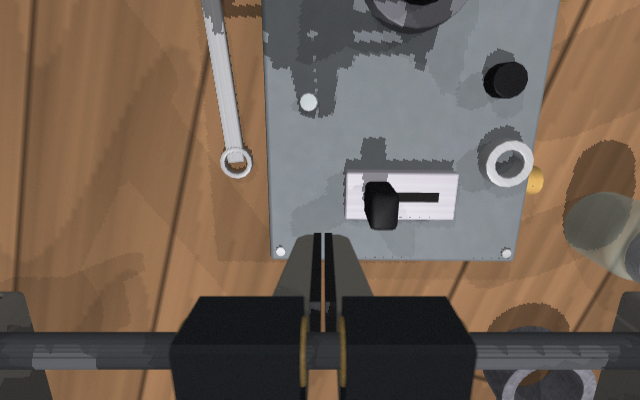

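The closed fingers are at (322,240), left of the slide grip (381,205) and in line with it laterally by calculation. The nut is clear at (508,163). Descend and push.

move_arm([
  [[0,0,0],[0,0,0.027],1],
  [[0,0,0],[0,0,0.054],1],
  [[0,0,0],[0,0,0.054],1],
  [[0,0,0],[0,0.008,0.054],1],
  [[0,0,0],[0,0.016,0.054],1],
  [[0,0,0],[0,0.024,0.054],1],
  [[0,0,0],[0,0.032,0.054],1],
  [[0,0,0],[0,0.04,0.054],1],
  [[0,0,0],[0,0.046,0.054],1],
  [[0,0,0],[0,0.046,0.054],1],
])

```text
time: 12.77
tool_pos: [590.9, -4.9, 105.8]
orientation: [[-0.293, 0.956, 0.001], [0.956, 0.293, -0.0], [-0.001, 0.001, -1.0]]
force: [-0.4, -0.3, 0.5]
grip_width: 0.2
finger_force: 0.0
```

```bash
python3 -c "
from h import *
slide()"
```

```text
wrist 576 ((585.0049438476562, 2.907634735107422), (20.233936309814453, 10.872196197509766), 25.108875274658203)
scene 101 ((592.1212158203125, -4.286450386047363), (13.211437225341797, 25.38710594177246), 21.822416305541992)
side 75 ((585.5119018554688, -3.2299842834472656), (19.810026168823242, 26.18639373779297), 16.048934936523438)
t 12.92 tcp [589.2  -5.2 105.2] yaw_y 17.0 q6 -0.51 T [ 0.01  -0.073  0.005] F [0.1 0.1 0.9] w 0.6 ff 0.0
```

```bash
python3 -c "
from h import *
a=optics.capture('scene')['img'];b=optics.capture('side')['img'];w=optics.capture('wrist')['img']
v=lambda i,x,y:cv2.resize(i[y:y+120,x:x+160,::-1],(400,300),interpolation=2)
cv2.imwrite('pics/q.png',np.vstack([np.hstack([v(a,210,180),v(b,220,110)]),np.hstack([v(w,240,180),v(w,400,180)])]))"
```

```text
(no output)
```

View pics/q.png

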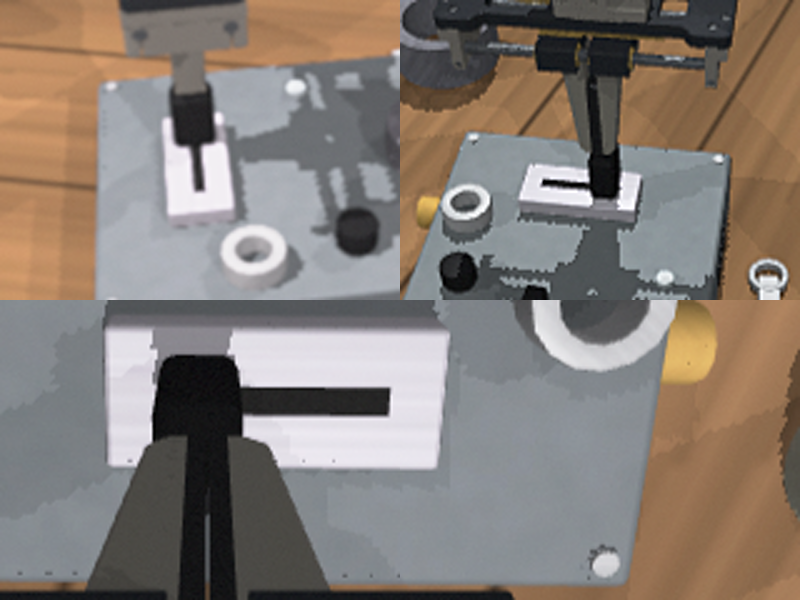

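The zoomed views show the black grip still at the near end of its track, apparently under or in line with the fingertips. Checking depth to be sure.

```bash
python3 -c "
from h import *
st()
for n,px in (('wrist',[(u,v) for u in(310,322,334) for v in(196,204,212,220,228,234,240,250)]),('scene',[(287,v) for v in range(196,246,4)]),('side',[(301,v) for v in range(150,194,4)])):
    o=sensors.get_obs();c=optics.capture(n);P=cloud(c,o);print(n)
    for u,v in px: print((u,v),P[v,u].round(0),c['img'][v,u])
"
```

```text
t 13.07 tcp [589.   -5.3 105.2] yaw_y 17.0 q6 -0.51 T [0.029 0.013 0.031] F [ 0.4  0.4 -1.3] w 0.5 ff 0.0
wrist
(310, 196) [578.   8.  74.] [137 136 143]
(310, 204) [579.   6.  83.] [12 12 14]
(310, 212) [579.   6.  98.] [12 14 15]
(310, 220) [580.   5. 110.] [14 15 17]
(310, 228) [581.   3. 115.] [16 16 19]
(310, 234) [582.  -1. 114.] [47 47 44]
(310, 240) [581.   2. 129.] [70 67 64]
(310, 250) [582.   2. 140.] [68 67 63]
(322, 196) [585.  10.  74.] [139 136 144]
(322, 204) [586.   8.  83.] [15 16 19]
(322, 212) [586.   8.  99.] [13 11 12]
(322, 220) [586.   8. 111.] [17 17 18]
(322, 228) [587.   4. 113.] [19 17 20]
(322, 234) [587.   4. 122.] [20 19 21]
(322, 240) [587.   3. 128.] [20 19 20]
(322, 250) [587.   4. 141.] [15 14 15]
(334, 196) [592.  12.  74.] [226 223 231]
(334, 204) [594.   7.  73.] [230 227 234]
(334, 212) [593.   8.  93.] [14 15 15]
(334, 220) [593.   8. 108.] [15 17 16]
(334, 228) [593.   6. 114.] [19 22 19]
(334, 234) [594.   3. 114.] [49 47 46]
(334, 240) [593.   5. 127.] [77 75 71]
(334, 250) [592.   5. 140.] [76 75 71]
scene
(287, 196) [672.  24. 217.] [127 1
[... 227 characters left out ...]
) [594.  -2. 112.] [40 40 42]
(287, 224) [596.  -2. 105.] [37 37 36]
(287, 228) [596.  -3.  97.] [37 36 39]
(287, 232) [596.  -3.  89.] [36 36 38]
(287, 236) [597.  -4.  82.] [33 34 34]
(287, 240) [598.  -4.  74.] [61 59 61]
(287, 244) [609.  -1.  75.] [95 91 97]
side
(301, 150) [578.   4. 173.] [86 85 78]
(301, 154) [580.   1. 161.] [86 86 79]
(301, 158) [580.   3. 153.] [89 88 80]
(301, 162) [580.   4. 144.] [93 91 85]
(301, 166) [581.   2. 132.] [96 94 88]
(301, 170) [582.   2. 122.] [76 75 70]
(301, 174) [582.   3. 113.] [21 20 21]
(301, 178) [580.   7. 107.] [16 16 19]
(301, 182) [580.   8.  98.] [17 18 18]
(301, 186) [581.   8.  86.] [15 16 17]
(301, 190) [583.   5.  72.] [144 144 150]
```

```bash
python3 -c "
from h import *
import pickle
o,d=pickle.load(open('a.pkl','rb'))
P=cloud(d['wrist'],o);T=(P-o['tool_pos'])@o['orientation']
for u in (220,226,232,412,420):
  for v in (230,236,240,244,250,260,270): print((u,v),T[v,u].round(0),d['wrist']['img'][v,u])
for n in('scene','side'):
  P=cloud(d[n],o);T=(P-o['tool_pos'])@o['orientation']
  m=(abs(T[...,0])<16)&(abs(abs(T[...,1])-55)<15)&(T[...,2]>-60)&(T[...,2]<40)
  print(n,m.sum(),np.percentile(T[m],[0,2,50,98,100],axis=0).round(0).tolist() if m.any() else '')
"
```

```text
(220, 230) [ -75. -119.  200.] [132  99  71]
(220, 236) [  9. -52. -16.] [75 73 70]
(220, 240) [  9. -51. -22.] [76 72 69]
(220, 244) [ 10. -48. -29.] [18 15 19]
(220, 250) [ 10. -47. -35.] [18 18 19]
(220, 260) [  9. -44. -44.] [18 19 22]
(220, 270) [  4. -45. -44.] [20 20 21]
(226, 230) [ -75. -112.  198.] [128  96  69]
(226, 236) [ 10. -48. -19.] [20 21 24]
(226, 240) [ 10. -47. -24.] [20 18 22]
(226, 244) [ 10. -45. -29.] [20 18 21]
(226, 250) [  8. -45. -32.] [20 19 19]
(226, 260) [  3. -45. -32.] [20 19 21]
(226, 270) [ -0. -44. -36.] [19 19 20]
(232, 230) [ -75. -105.  199.] [130  97  71]
(232, 236) [ 10. -45. -19.] [20 19 21]
(232, 240) [  8. -45. -21.] [21 23 22]
(232, 244) [  6. -45. -21.] [21 21 22]
(232, 250) [  3. -45. -22.] [20 19 18]
(232, 260) [ -1. -45. -24.] [19 19 21]
(232, 270) [ -6. -45. -25.] [17 18 18]
(412, 230) [-75. 106. 198.] [137 102  75]
(412, 236) [  9.  47. -18.] [13 14 13]
(412, 240) [  7.  47. -19.] [17 16 18]
(412, 244) [  5.  47. -19.] [16 17 15]
(412, 250) [  2.  47. -20.] [14 14 15]
(412, 260) [ -2.  47. -22.] [11 12 12]
(412, 270) [ -7.  47. -24.] [17 15 18]
(420, 230) [-75. 116. 199.] [137 104  74]
(420, 236) [ 10.  51. -19.] [29 30 29]
(420, 240) [ 10.  49. -25.] [21 22 23]
(420, 244) [ 10.  48. -30.] [20 20 22]
(420, 250) [  9.  47. -34.] [18 20 19]
(420, 260) [  4.  47. -35.] [19 18 18]
(420, 270) [ -0.  47. -36.] [18 15 18]
scene 731 [[-11.0, -60.0, -60.0], [-10.0, -56.0, -59.0], [3.0, 57.0, -38.0], [10.0, 62.0, -17.0], [10.0, 64.0, -15.0]]
side 573 [[-11.0, -63.0, -60.0], [-8.0, -62.0, -59.0], [9.0, 45.0, -39.0], [12.0, 58.0, -16.0], [12.0, 61.0, -12.0]]
```

The depth data show the fingertips actually stand about 15 mm *behind* the reported TCP, not 14 mm ahead. The fingers therefore passed over the slide grip at about z=120 and touched nothing. The bar was held near its top, and its final angle was confirmed by vision. I'll go back and descend 31 mm lower, so the tips are at about 89 mm.

move_arm([
  [[0,0,0],[0,-0.023,0],1],
  [[0,0,0],[0,-0.046,0],1],
  [[0,0,0],[0,-0.046,0],1],
  [[0,0,0],[0,-0.046,0.015],1],
  [[0,0,0],[0,-0.046,0.031],1],
  [[0,0,0],[0,-0.046,0.031],1],
  [[0,0,0],[0,-0.038,0.031],1],
  [[0,0,0],[0,-0.03,0.031],1],
  [[0,0,0],[0,-0.024,0.031],1],
  [[0,0,0],[0,-0.024,0.031],1],
])

```text
time: 14.05
tool_pos: [568.3, -12.1, 75.3]
orientation: [[-0.293, 0.956, 0.002], [0.956, 0.293, -0.0], [-0.001, 0.002, -1.0]]
force: [0.6, -0.9, 0.4]
grip_width: 0.3
finger_force: 0.0
```

move_arm([
  [[0,0,0],[0,0.006,0],1],
  [[0,0,0],[0,0.012,0],1],
  [[0,0,0],[0,0.018,0],1],
  [[0,0,0],[0,0.024,0],1],
  [[0,0,0],[0,0.024,0],1],
])

```text
time: 14.47
tool_pos: [590.7, -5.0, 74.5]
orientation: [[-0.293, 0.956, 0.001], [0.956, 0.293, 0.0], [-0.0, 0.001, -1.0]]
force: [-0.0, 0.1, -0.3]
grip_width: 1.0
finger_force: 0.0
```

```bash
python3 -c "
from h import *
slide('s3')"
```

```text
wrist 1891 ((615.0017700195312, 2.938058853149414), (19.94422149658203, 27.279516220092773), 17.46909523010254)
scene 158 ((616.93017578125, 3.3890724182128906), (17.189346313476562, 24.03032684326172), 12.749139785766602)
side 111 ((614.1806030273438, 4.489570617675781), (20.110151290893555, 28.711929321289062), 32.413047790527344)
t 14.62 tcp [589.5  -4.9  74.1] yaw_y 17.0 q6 -0.51 T [-0.025  0.024  0.03 ] F [0.4 0.4 0.6] w 0.3 ff 0.0
```

move_arm([
  [[0,0,0],[0,0.004,0],1],
  [[0,0,0],[0,0.008,0],1],
  [[0,0,0],[0,0.011,0],1],
  [[0,0,0],[0,0.011,0],1],
])

```text
time: 14.95
tool_pos: [600.0, -1.8, 74.0]
orientation: [[-0.292, 0.956, -0.0], [0.956, 0.292, 0.0], [0.0, -0.0, -1.0]]
force: [-1.0, -0.5, -0.7]
grip_width: 0.7
finger_force: 0.5
```

move_arm([
  [[0,0,0],[0,0.001,0],1],
  [[0,0,0],[0,0.001,0],1],
])

```text
time: 15.12
tool_pos: [600.7, -1.6, 74.0]
orientation: [[-0.292, 0.956, -0.001], [0.956, 0.292, 0.0], [0.0, -0.001, -1.0]]
force: [-0.9, 0.5, -1.4]
grip_width: 0.6
finger_force: 0.8
```

move_arm([
  [[0,0,0],[0,0.001,0],1],
  [[0,0,0],[0,0.001,0],1],
])

```text
time: 15.28
tool_pos: [601.5, -1.3, 74.0]
orientation: [[-0.292, 0.956, -0.001], [0.956, 0.292, 0.0], [0.0, -0.001, -1.0]]
force: [-1.5, 0.2, -1.2]
grip_width: 0.9
finger_force: 1.0
```

```bash
python3 -c "
from h import *
slide('s4')"
```

```text
wrist 1847 ((625.6508178710938, 6.740237236022949), (19.848033905029297, 26.74929428100586), 19.307235717773438)
scene 166 ((627.4600219726562, 7.215297698974609), (17.47707748413086, 23.795854568481445), 12.250028610229492)
side 102 ((626.2945556640625, 7.695492744445801), (18.33697509765625, 28.627592086791992), 34.9670295715332)
t 15.43 tcp [601.6  -1.4  74.1] yaw_y 17.0 q6 -0.50 T [-0.004  0.379  0.031] F [-2.  -0.2 -0.9] w 0.3 ff 1.1
```

move_arm([
  [[0,0,0],[0,0.001,0],1],
  [[0,0,0],[0,0.002,0],1],
  [[0,0,0],[0,0.002,0],1],
])

```text
time: 15.68
tool_pos: [601.8, -1.2, 74.0]
orientation: [[-0.293, 0.956, -0.005], [0.956, 0.293, -0.001], [0.001, -0.005, -1.0]]
force: [-9.2, -1.5, 3.9]
grip_width: 0.4
finger_force: 4.9
```

```bash
python3 -c "
from h import *
slide()"
```

```text
wrist 1821 ((626.0328979492188, 6.725005149841309), (19.70679473876953, 26.501388549804688), 19.134662628173828)
scene 163 ((627.0628051757812, 6.043903350830078), (18.71917152404785, 24.331418991088867), 20.508438110351562)
side 100 ((625.2886962890625, 7.137050628662109), (18.54576301574707, 27.58390998840332), 28.123241424560547)
t 15.83 tcp [601.8  -1.3  74. ] yaw_y 17.0 q6 -0.50 T [-0.373  1.429 -0.058] F [-9.5 -2.6  3. ] w 0.5 ff 4.8
```

The force rises to 10 N with the slide no longer moving, so it is at its end. Back off, lift and check everything.

move_arm([
  [[0,0,0],[0,-0.01,0],1],
  [[0,0,0],[0,-0.02,0],1],
  [[0,0,0],[0,-0.02,-0.03],1],
  [[0,0,0],[0,-0.02,-0.06],1],
  [[0,0,0],[0,-0.03,-0.1],1],
  [[0,0,0],[0,-0.06,-0.13],1],
  [[0,0,0],[0,-0.06,-0.13],1],
  [[0,0,0],[0,-0.06,-0.13],1],
  [[0,0,0],[0,-0.06,-0.13],1],
])

```text
time: 16.58
tool_pos: [546.9, -18.4, 204.4]
orientation: [[-0.292, 0.956, 0.002], [0.956, 0.292, -0.0], [-0.001, 0.002, -1.0]]
force: [0.7, 1.2, 0.3]
grip_width: 0.4
finger_force: 0.0
```

```bash
python3 -c "
from h import *
slide('f'); bar(('scene','side'))"
```

```text
wrist 742 ((625.1434326171875, 5.934325218200684), (18.622482299804688, 25.960203170776367), 17.16798973083496)
scene 154 ((628.7572631835938, 6.749628067016602), (15.489947319030762, 23.558765411376953), 17.8539981842041)
side 122 ((624.0543212890625, 5.963958740234375), (18.959436416625977, 28.034564971923828), 14.306324005126953)
t 16.73 tcp [545.9 -18.  202.5] yaw_y 17.0 q6 -0.55 T [-0.    -0.029  0.006] F [-0.7  0.7  0.3] w 0.3 ff 0.0
scene 247 c 562.0 152.8 size 14.5 45.0 long 101.8
side 235 c 559.5 154.4 size 13.9 45.8 long 102.0
t 16.78 tcp [546.  -18.  202.6] yaw_y 17.0 q6 -0.55 Tz [ 0.016  0.05  -0.007] F [ 0.9 -0.5  0.1] w 0.4
```

View pics/f_scene.png

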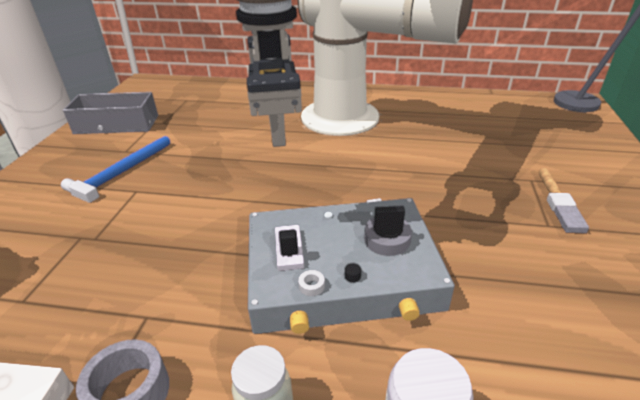

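The slide (288,243) is at the far end of its track, the selector (388,220) is in the third click, the nut (312,282) has not moved, and the robot is clear.

```bash
python3 -c "
from station import env
print(env.close_job())"
```

```text
the job is handed in; nothing more can be done
None
```

The selector was turned anticlockwise to its end stop, then three clicks clockwise and let go. After that the output slide was pushed fully over (about 40 mm) and the job was handed in at about 17 s; the robot touched neither nut nor spanner.

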